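# Open the gouge chest's dial padlock by feel and hold it up

### The job

The padlock on the carving-tool chest opens by feel: turn its dial clockwise, click by click, until it drops into the open notch and the shackle springs out a little by itself. Then pull the shackle fully out, take the lock by its body, lift it off the hasp and finish holding it up in the gripper, dial upward and about level, at least 10 cm above the hasp plate, shackle still open and clear of the hasp and the chest. Leave the things on the chest lid where they are.

Things in the scene. Friction and masses are not known exactly. Their poses are not given: they have to be found in the camera images.
- chest: Low wooden tool chest standing fixed on the bench: lid 290 x 470 mm, lid top 80 mm above the bench. Origin at the centre of its underside, z up; x runs from its front (robot side) to its back.
- hasp: Fixed dark steel hasp plate on the chest lid, 150 x 100 mm, 4 mm thick, axes as the lock's at the start; origin on the lid (80 mm above the bench) under the lock's centre. Lips 8 mm high above the plate hold the lock's body with about 1.5 mm play: one behind it and four at its sides, centred at x = +-26 mm, each 16 mm long, 5 mm thick, so the sides are free from x = -18 to +18 mm.
- seat (a point): Point on top of the hasp plate (84 mm above the bench) under the lock's centre: where the lock's origin lies at the start.
- nose_tip (a point): Top front end of the hasp's keeper, an upside-down L that rises inside the shackle: post 10 x 10 mm, 37.5 to 47.5 mm from the lock's centre along -x, and a nose 10 mm wide reaching forward over the shackle's bend to 84 mm. The nose's underside is 26 mm, its top 36 mm above the plate. It traps the shackle until this is pulled out 20 mm or more.
- lock: Brass padlock lying flat and loose on the hasp plate, in all about 0.36 to 0.53 kg. Body 72 (x) x 60 (y) x 32 mm (z). Origin at the centre of the body's underside, z up out of the dial's face, -x the way the shackle points (roughly to the robot). Its sides (y = +-30 mm) can be gripped from above, fingertips 10 mm over the plate.
- dial_top (a point): Centre of the top of the black fluted dial: a round knob 40 mm across, 20 mm high, on the lock's top face (2 mm gap under it), its top 54 mm above the lock's underside, axis the lock's z. It clicks every 30 degrees (under 0.2 N m) and stays at its click when let go. At the start the open notch lies 40 to 160 degrees away, clockwise from above. At the notch the dial locks, give or take 10 degrees.
- shackle (a joint): How far the steel shackle has slid out of the body along the lock's -x (m). Locked: -0.001 to 0.003, moving 1 to 2 mm at each click. It springs to about 0.011 by itself when the dial reaches the open notch. Fully out, at its stop: 0.026. From 0.011 on it is pulled with under 5 N and stays where it is left; the body bears on the keeper post meanwhile.
- shackle_bend (a point): Middle of the cross bar (bend) of the U shackle, bar 9 mm thick, at the bar's centre: when closed 70.5 mm from the lock's origin along -x, 17 mm above the lock's underside. Two legs run from it along x into the body at y = +-19.5 mm: 48 mm over their outsides, keeper between them. To pull, grip both legs across their outsides from above.
- sanding_block: Bystander: dark wood sanding block 100 x 45 x 36 mm lying on the lid.
- grinding_ring: Bystander: reddish abrasive ring, 56 mm outside, 12 mm high, lying on the lid.
- glue_jar: Bystander: jar 52 mm in diameter, 65 mm tall, standing on the lid.
Not all that is in view belongs to the job. Of the things that look like the lock, the middle-sized one is meant.

How it is judged (in metres and radians):
On the way, in this order (a step that is already met when the one before it is completed fails the run):
1. the dial is in the open notch: the shackle has sprung out while the lock still lies on the hasp (value of joint shackle above 0.007 m and distance between lock and seat below 0.012 m), for 0.2 s.
2. the shackle is pulled fully out while the lock still lies on the hasp (value of joint shackle above 0.021 m and distance between lock and seat below 0.012 m), for 0.2 s.
At the end, for the whole second after the job is handed in: The gripper still holds the lock, at rest, its underside more than 100 mm above the hasp plate, within 20 degrees of level with the dial up, shackle more than 19 mm out, touching neither hasp nor chest (value of joint shackle above 0.019 m and z of lock in the frame of seat above 0.1 m and angle between lock's own z axis and vertical below 0.35 rad and contact force between the fingers and lock above 3 N and linear speed of lock below 0.03 m/s and not (contact force between lock and hasp above 0.1 N) and not (contact force between lock and chest above 0.1 N)); the arm keeps its last pose, push and grip.
It fails at once if a thing on the lid is pushed more than 30 mm (distance of any of sanding_block, grinding_ring, glue_jar from where it was at the start of the episode above 0.03 m).
It also fails if it takes over 61 s, if anything falls off the work surface, if the arm or the gripper's body presses on something with over 40 N, if the wrist force passes 120 N, or if a joint passes its speed limit or range.

### The arm

A 6-joint arm with a two-finger parallel gripper is mounted at the origin on the work surface. World frame = base frame: x ahead of the robot, y to its left, z up, the work surface at z = 0. Lengths are in m, angles in degrees, forces in N, time in s.
With the tool pointing down it reaches from about 0.3 to 0.75 m from the base axis. Payload 8.5 kg.
Tool frame: the origin (TCP) lies at the very end of the fingers, on their centre line; the grasp point (between the pads) lies 19 mm behind it (env.hold_point_z is the distance from the TCP to the grasp point, in m); z points along the fingers, y is the line along which they close (so a half turn about z gives the same grasp; the last joint's range is limited). The gripper opens to 85 mm and grips with 20 to 120 N. Pads are 22 mm wide; open, the fingers measure 114 mm over their backs; the gripper's body (76 mm by 85 mm) begins 54 mm behind the grasp point. The pads swing forward as they close: fully open they stand 13 mm farther back than shut.
Start: joints at [50.919, 21.807, 74.336, -0, 83.858, -12.336], TCP at [0.248, 0.491, 0.231] pointing down, gripper open.
Joint ranges: [-178.18, 178.18], [-50.72, 133.34], [12.68, 142.11], [-81.47, 261.47], [9.98, 163.14], [-165.26, 165.26]. Speed limits (degrees/s): [136.94, 136.94, 180, 180, 180, 180].

### API

Orientations are given as a 3x3 rotation matrix whose columns are the frame's x, y, z axes.
In Python, from rig import env, optics gives the robot as it stands.
- The arm moves only by the shell command python3 -m jog 'ROWS' [OPENING] [FORCE]. ROWS is JSON, a list of rows, each an object with "linear": the shift along the tool's x, y, z in units of 40 mm (1.0 is 40 mm), a list of three; "roll": the turn about the tool's z in units of 5 degrees (1.0 is 5 degrees). A call has 1 to 12 rows; each row shifts and turns the commanded pose from where the row before left it, along the tool's axes as they then stand; what a row does not reach is not made up. A row lasts 1/12 s, in which the tool goes at most 41.7 mm and 7.16 degrees, less where a joint would pass 70% of its speed; a pose out of reach is approached as far as the arm can. A call is refused whole if a number of a shift passes 1 or a number of a turn 1, either way. A call with a gripper value outside its range is refused whole. OPENING is the opening, from -1 (shut) to 1 (fully open), set as the call begins (- or left out, the last holds). The fingers move at their own pace and stop on an object; FORCE is the grip in N (left out, the last holds). Time passes only in rows, so rows that do not move let the fingers close. It gives the time, the measured TCP pose, the force, the opening and the grip force at its end, in the units of the state.
- env.observe(): the state, without advancing time (a new reading comes with each control period).
- optics.get_image(name): name is "side" or "top" or "wrist"; returns the picture (420x560x3 uint8, red, green, blue); there is no depth.
- optics.calibration(name): a dict with "fov_y" (degrees; the focal length in pixels is half the picture's height over the tangent of half this angle, whatever the lens; pixels are square), "cx", "cy" (the principal point, pixels), "T" (4x4, takes a point from camera to world coordinates). Camera axes: x right, y down, z forward; pixel columns grow to the right and rows downward; lengths in m; the calibration is good to about 2 mm. The wrist camera is an equidistant fisheye: a pixel r from the principal point sees the ray r / f radians off the axis. A picture is of the moment at which its call begins: read the wrist's pose just before it. calibration takes no time and is no camera call; for the wrist camera it gives the pose at the moment of the call.
- env.close_job(): hands the job in; it is judged then, once.
The state is a dict: "time_s": time; "q": joint angles; "qvel": joint speeds; "joint_efforts": joint torques, N m; "position": TCP position; "tool_rot": TCP orientation; "ft_force": force on the tool from outside, world axes, zero at the start; "wrist_torque": the same for the moment, N m; "grip_width": finger opening in m; "gripper_force": force on a finger pad.
Only numpy, scipy, OpenCV 4.12 (cv2) and the standard library are available. Lean on these libraries where they do the work, as an engineer would, in place of code of your own. Each camera call takes 0.05 s, during which the arm holds its last target. There are 200 camera calls.

## Working session

There is one attempt and no reset: what is moved stays moved. The work goes in short steps, Python scripts to look and compute and a shell command to move; the robot and the scene stay as the last step left them, time stands still between calls to the robot, and variables do not carry over. Pictures are saved under pics/ and viewed, at most 10 in all, crops included, and the job is handed in when it is done.

```bash
mkdir -p pics; ls
python3 - <<'E'
from rig import env, optics
import cv2,numpy as np
s=env.observe();print(s['time_s'],s['position'],np.round(s['tool_rot'],3),s['grip_width'],s['ft_force'],env.hold_point_z)
for n in("top","side"):
    im=optics.get_image(n);cv2.imwrite(f"pics/{n}0.png",im[:,:,::-1]);c=optics.calibration(n);print(n,c['fov_y'],c['cx'],c['cy'],np.round(c['T'],3).tolist())
E
```

```text
pics
0.0 [0.24731492 0.49090965 0.23068528] [[-0.893  0.45  -0.001]
 [ 0.45   0.893 -0.001]
 [ 0.    -0.002 -1.   ]] 0.08529348128418009 [1.21118674 1.03013563 0.08014644] 0.0187
top 53.45767453052013 278.30179451591107 206.6829553115343 [[-0.026, -0.99, 0.136, 0.398], [-1.0, 0.024, -0.016, 0.043], [0.012, -0.136, -0.991, 1.127], [0.0, 0.0, 0.0, 1.0]]
side 54.299761606222994 273.5857592654982 208.75639274884117 [[0.97, -0.164, 0.181, 0.39], [-0.243, -0.589, 0.771, -0.624], [-0.02, -0.791, -0.611, 0.623], [0.0, 0.0, 0.0, 1.0]]
```

View pics/top0.png

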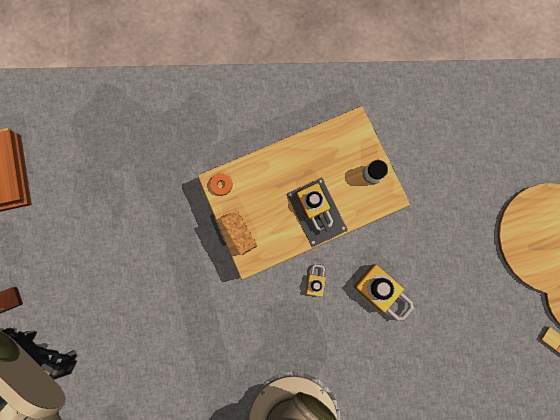

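View pics/side0.png

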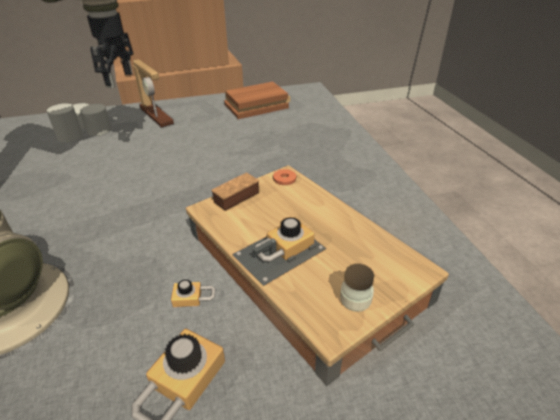

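The top view shows the lock on the dark hasp plate, dial at about (314,200), with its shackle pointing down-right. The side view shows the dial at about (290,226). The two decoy locks stand on the bench. Next I measure.

```bash
cat > h.py <<'E'
import numpy as np,cv2
from rig import env,optics
def ray(c,p,fish=False,h=420):
    f=h/2/np.tan(np.radians(c['fov_y']/2)); d=(np.array(p,float)-[c['cx'],c['cy']])/f
    if fish:
        r=np.hypot(*d); v=np.array([*(d/max(r,1e-9)*np.sin(r)),np.cos(r)])
    else: v=np.array([*d,1.]); v/=np.linalg.norm(v)
    T=np.array(c['T']); return T[:3,3],T[:3,:3]@v
def plane(r,z): o,d=r; return o+d*(z-o[2])/d[2]
def tri(*rs):
    A=sum(np.eye(3)-np.outer(d,d) for o,d in rs); b=sum((np.eye(3)-np.outer(d,d))@o for o,d in rs)
    x=np.linalg.solve(A,b); return x,[np.linalg.norm(np.cross(x-o,d)) for o,d in rs]
E
python3 - <<'E'
from h import *
t=cv2.imread('pics/top0.png');s=cv2.imread('pics/side0.png')
a=cv2.resize(t[165:255,270:370],None,fx=4,fy=4,interpolation=cv2.INTER_CUBIC)
b=cv2.resize(s[205:295,225:335],None,fx=360/90,fy=4,interpolation=cv2.INTER_CUBIC)
cv2.imwrite('pics/crop.png',np.hstack([a,b[:,:390]]))
E
```

```text
(no output)
```

View pics/crop.png

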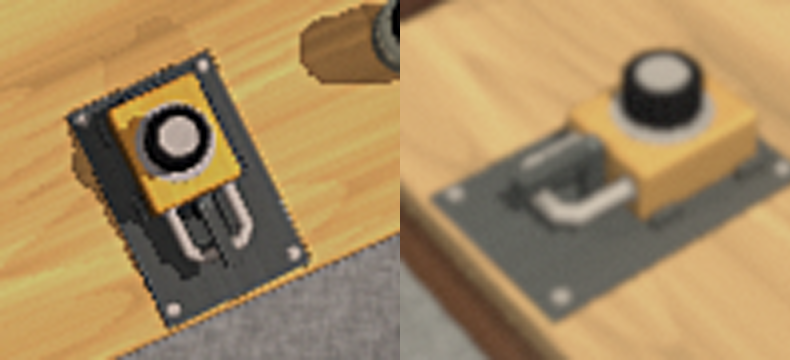

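The crop shows the disc on top of the dial at top (314.5,199) and side (290.5,223), four plate screws, and the shackle legs with the keeper between them.

Run:
```python
from h import *
ct,cs=optics.calibration('top'),optics.calibration('side')
T=lambda x,y:ray(ct,(x/4+270-.4,y/4+165-.4)); S=lambda x,y:ray(cs,(x/4+225-.4,y/4+205-.4))
np.set_printoptions(precision=4,suppress=True)
print('dial',tri(T(178,136),S(262,72)))
print('plane .138',plane(T(178,136),.138),plane(S(262,72),.138))
for t,s in(((82,118),None),((204,65),(385,168)),((295,253),(162,296)),((174,310),(55,193))):
    print('screw',plane(T(*t),.084), tri(T(*t),S(*s)) if s else '')
P=[plane(T(*t),.084)[:2] for t in((82,118),(204,65),(295,253),(174,310))]
d=(P[0]+P[1]-P[2]-P[3]); e=(P[0]+P[3]-P[1]-P[2])
print('yaw',np.degrees(np.arctan2(d[1],d[0])),np.degrees(np.arctan2(-e[0],e[1])))
# yellow body
s=cv2.cvtColor(cv2.imread('pics/top0.png')[165:255,270:370],cv2.COLOR_BGR2HSV)
print('bend',tri(T(215,262-0),S(170,215)))
```

```text
dial (array([ 0.552 , -0.0599,  0.1368]), [np.float64(0.0008081870050238236), np.float64(0.0008081870050238502)])
plane .138 [ 0.551  -0.0597  0.138 ] [ 0.5524 -0.0613  0.138 ]
screw [ 0.5723 -0.0048  0.084 ] 
screw [ 0.6047 -0.0836  0.084 ] (array([ 0.6061, -0.0839,  0.0841]), [np.float64(0.0013862255009232946), np.float64(0.0013862255009232287)])
screw [ 0.4833 -0.136   0.084 ] (array([ 0.4844, -0.1361,  0.0842]), [np.float64(0.0011204279876216583), np.float64(0.0011204279876217088)])
screw [ 0.4495 -0.0586  0.084 ] (array([ 0.4504, -0.0587,  0.0838]), [np.float64(0.000948204842858499), np.float64(0.0009482048428583768)])
yaw 23.508116789515036 22.952611190551334
bend (array([ 0.4897, -0.0869,  0.0835]), [np.float64(0.01088738359616946), np.float64(0.0108873835961693)])
```

```bash
python3 -m jog '[{"linear":[-0.4,-0.27,0],"roll":0},{"linear":[-0.76,-0.52,0],"roll":0},{"linear":[-0.76,-0.52,0],"roll":0},{"linear":[-0.76,-0.52,0],"roll":0},{"linear":[-0.76,-0.52,0],"roll":0},{"linear":[-0.76,-0.52,0],"roll":0},{"linear":[-0.76,-0.52,0],"roll":0},{"linear":[-0.76,-0.52,0],"roll":0},{"linear":[-0.76,-0.52,0],"roll":0},{"linear":[-0.76,-0.52,0],"roll":0},{"linear":[-0.76,-0.52,0],"roll":0},{"linear":[-0.76,-0.52,0],"roll":0}]' 1 30
cat >> h.py <<'E'
def go(x,y,z,yangle=None):
    s=env.observe();R=np.array(s['tool_rot']);d=R.T@(np.array([x,y,z])-s['position'])/.04
    ya=np.degrees(np.arctan2(R[1,1],R[0,1]))
    np.set_printoptions(precision=3,suppress=True)
    print('t',s['time_s'],'pos',s['position'],'units',d,'norm',np.linalg.norm(d),'yang',ya,'q',np.round(s['q'],1),'F',s['ft_force'],'M',s['wrist_torque'],'w',s['grip_width'],s['gripper_force'])
    if yangle is not None: print('roll units',(((ya-yangle)+90)%180-90)/5)
E
python3 -c "
from h import *
go(.552,-.0605,.20)"
```

```text
time_s: 1.1
position: [0.453, 0.1177, 0.2312]
tool_rot: [[-0.893, 0.45, -0.0], [0.45, 0.893, 0.0], [0.0, -0.0, -1.0]]
ft_force: [0.3, 0.6, -0.6]
grip_width: 0.0855
gripper_force: 0.0
t 1.1 pos [0.453 0.118 0.231] units [-4.217 -2.864  0.779] norm 5.156519743476527 yang 63.247369647192166 q [  0.   13.6  86.6   0.   79.8 -63.2] F [ 0.309  0.636 -0.579] M [-0.001 -0.044  0.047] w 0.08547699741459236 0.0
```

```bash
python3 -m jog '[{"linear":[-0.76,-0.52,0.1],"roll":0},{"linear":[-0.76,-0.52,0.1],"roll":0},{"linear":[-0.76,-0.52,0.1],"roll":0},{"linear":[-0.76,-0.52,0.2],"roll":0},{"linear":[-0.76,-0.52,0.2],"roll":0},{"linear":[-0.42,-0.26,0.08],"roll":0},{"linear":[0,0,0],"roll":0}]'
python3 - <<'E'
from h import *
go(.552,-.0605,.119)
c=optics.calibration('wrist');im=optics.get_image('wrist')
np.save('w1.npy',np.array(c['T']));print(c['fov_y'],c['cx'],c['cy'],np.array(c['T']))
cv2.imwrite('pics/w1.png',im[:,:,::-1])
E
```

```text
time_s: 1.68
position: [0.5529, -0.062, 0.1983]
tool_rot: [[-0.891, 0.453, -0.002], [0.453, 0.891, 0.0], [0.002, -0.001, -1.0]]
ft_force: [0.6, -0.3, -0.6]
grip_width: 0.0855
gripper_force: 0.0
t 1.6833 pos [ 0.553 -0.062  0.198] units [0.033 0.026 1.982] norm 1.9829356010396826 yang 63.037393255959024 q [-18.6  24.   76.5  -0.   79.6 -81.6] F [ 0.589 -0.315 -0.566] M [ 0.01   0.018 -0.05 ] w 0.08549002954585942 0.0
65.70646984690485 283.0317307109043 207.5237496115546 [[ 0.454  0.843  0.29   0.478]
 [ 0.891 -0.428 -0.15  -0.024]
 [-0.002  0.326 -0.945  0.341]
 [ 0.     0.     0.     1.   ]]
```

View pics/w1.png

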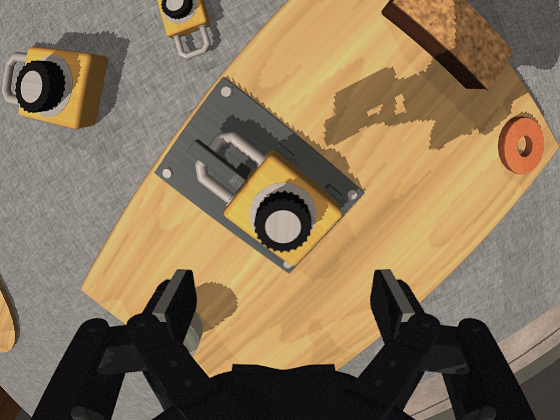

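The wrist view shows the dial disc at (283,228), between and ahead of the fingers, and the plate screws at (226,92), (166,173), (352,195) and (287,266).

Run:
```python
from h import *
np.set_printoptions(precision=4,suppress=True)
c=optics.calibration('wrist');c['T']=np.load('w1.npy')
im=cv2.imread('pics/w1.png');g=im[205:255,255:312];m=((g.min(2)>140)&(g.max(2).astype(int)-g.min(2)<30)).astype(np.uint8)
n,l,st,ce=cv2.connectedComponentsWithStats(m);i=1+st[1:,4].argmax();p=ce[i]+[255,205];print(p,st[i])
r=ray(c,p,True);print(plane(r,.138))
ct,cs=optics.calibration('top'),optics.calibration('side')
print(tri(r,ray(ct,(314.1,198.6)),ray(cs,(290.1,222.6))))
P=[plane(ray(c,q,True),.084)[:2] for q in((352,195),(287,266),(166,173),(226,92))];print(P)
d=(P[0]+P[1]-P[2]-P[3]); e=(P[0]+P[3]-P[1]-P[2])
print('yaw',np.degrees(np.arctan2(d[1],d[0])),np.degrees(np.arctan2(-e[0],e[1])))
for q in((203,185),(265,150),(231,133),(200,164),(225,203),(268,152)): print(q,plane(ray(c,q,True),.101))
```

```text
[282.5069 226.3089] [ 11   6  34  32 874]
[ 0.5521 -0.0625  0.138 ]
(array([ 0.5518, -0.0612,  0.1381]), [np.float64(0.0012965094288131796), np.float64(0.0016689858702941516), np.float64(0.0006286799030460989)])
[array([ 0.5732, -0.008 ]), array([ 0.6083, -0.0868]), array([ 0.4844, -0.139 ]), array([ 0.4514, -0.061 ])]
yaw 23.182940247801266 23.50156853021928
(203, 185) [ 0.5068 -0.1092  0.101 ]
(265, 150) [ 0.5052 -0.0534  0.101 ]
(231, 133) [ 0.482  -0.0698  0.101 ]
(200, 164) [ 0.4912 -0.1028  0.101 ]
(225, 203) [ 0.5276 -0.101   0.101 ]
(268, 152) [ 0.5075 -0.0521  0.101 ]
```

```bash
python3 -m jog '[{"linear":[0.02,0,0.5],"roll":0},{"linear":[0.01,0,0.7],"roll":0},{"linear":[0,0,0.5],"roll":0},{"linear":[0,0,0.25],"roll":0},{"linear":[0,0,0],"roll":0},{"linear":[0,0,0],"roll":0}]' -1 40; python3 -m jog '[{"linear":[0,0,0],"roll":0},{"linear":[0,0,0],"roll":0},{"linear":[0,0,0],"roll":0},{"linear":[0,0,0],"roll":0}]'
python3 - <<'E'
from h import *
go(.552,-.0615,.119)
cv2.imwrite('pics/s1.png',optics.get_image('side')[205:295,225:335,::-1])
E
```

```text
time_s: 2.23
position: [0.5491, -0.0576, 0.1213]
tool_rot: [[-0.893, 0.449, -0.005], [0.449, 0.893, -0.0], [0.004, -0.002, -1.0]]
ft_force: [-3.6, -3.5, -7.1]
grip_width: 0.0366
gripper_force: 40.8
time_s: 2.57
position: [0.5491, -0.0576, 0.1215]
tool_rot: [[-0.893, 0.449, -0.004], [0.449, 0.893, -0.0], [0.004, -0.002, -1.0]]
ft_force: [-3.4, -3.5, -8.5]
grip_width: 0.0365
gripper_force: 40.8
t 2.5667 pos [ 0.549 -0.058  0.121] units [-0.108 -0.055  0.061] norm 0.13602417287405077 yang 63.312644885892645 q [-18.2  28.   83.6  -0.1  68.6 -81.5] F [-3.382 -3.458 -8.543] M [-0.767  0.799  0.021] w 0.036457696379169305 40.77914893627167
```

Run:
```python
from h import *
a=optics.get_image('wrist')[:,:,::-1][120:,100:460]
b=cv2.resize(optics.get_image('side')[:,:,::-1][190:290,220:330],None,fx=3,fy=3,interpolation=cv2.INTER_CUBIC)
cv2.imwrite('pics/w2.png',np.hstack([a,b]));
```

```text
(no output)
```

View pics/w2.png

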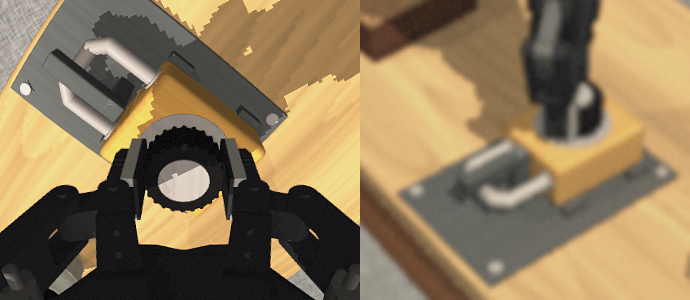

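The pads sit either side of the dial, closed on it. The shackle is clear in the side view. Now turn the dial.

```bash
cat >> h.py <<'E'
def shk(tag):
    # side view: shackle bend motion along the lock's -x by template matching against s1.png
    ref=cv2.imread('pics/s1.png');im=optics.get_image('side')[:,:,::-1][205:295,225:335];cv2.imwrite(f'pics/{tag}.png',im)
    c=optics.calibration('side');T=np.linalg.inv(c['T']);f=210/np.tan(np.radians(c['fov_y']/2))
    pr=lambda P:(lambda v:np.array([f*v[0]/v[2]+c['cx']-225,f*v[1]/v[2]+c['cy']-205]))((T@[*P,1])[:3])
    u=np.array([-.918,-.396,0]);b=np.array([.552,-.0615,.101])+u*.0705;ppm=(pr(b+u*.01)-pr(b))/10
    x,y=np.round(pr(b)).astype(int);d=cv2.absdiff(im,ref).max(2)
    print(tag,'bend px',x,y,'px/mm',ppm,'diff',d[y-12:y+14,x-16:x+14].sum(),(d[y-12:y+14,x-16:x+14]>40).sum())
E
python3 -m jog '[{"linear":[0,0,0],"roll":1},{"linear":[0,0,0],"roll":1},{"linear":[0,0,0],"roll":1},{"linear":[0,0,0],"roll":1},{"linear":[0,0,0],"roll":1},{"linear":[0,0,0],"roll":1},{"linear":[0,0,0],"roll":0},{"linear":[0,0,0],"roll":0}]'
python3 - <<'E'
from h import *
go(.552,-.0615,.119); shk('s2')
E
```

```text
time_s: 3.38
position: [0.5503, -0.0574, 0.1223]
tool_rot: [[-0.551, 0.834, -0.001], [0.834, 0.551, 0.0], [0.001, -0.0, -1.0]]
ft_force: [-1.7, -0.9, -3.6]
grip_width: 0.0368
gripper_force: 41.2
t 3.3833 pos [ 0.55  -0.057  0.122] units [-0.108 -0.021  0.082] norm 0.13679848505693218 yang 33.438473986218256 q [-18.2  28.   83.5  -0.   68.5 -51.7] F [-1.663 -0.9   -3.611] M [-0.028  0.285  0.074] w 0.036786826919996844 41.177061796188354
s2 bend px 35 49 px/mm [-0.445  0.24 ] diff 4470 8
```

```bash
python3 -m jog '[{"linear":[0,0,0],"roll":1},{"linear":[0,0,0],"roll":1},{"linear":[0,0,0],"roll":1},{"linear":[0,0,0],"roll":1},{"linear":[0,0,0],"roll":1},{"linear":[0,0,0],"roll":1},{"linear":[0,0,0],"roll":0},{"linear":[0,0,0],"roll":0}]'
python3 - <<'E'
from h import *
go(.552,-.0615,.119); shk('s3')
E
```

```text
time_s: 4.1
position: [0.5509, -0.0578, 0.1223]
tool_rot: [[-0.061, 0.998, 0.0], [0.998, 0.061, 0.0], [0.0, 0.0, -1.0]]
ft_force: [-0.4, -0.2, -4.3]
grip_width: 0.0365
gripper_force: 41.2
t 4.1 pos [ 0.551 -0.058  0.122] units [-0.094  0.023  0.081] norm 0.12632953301913027 yang 3.479532350029487 q [-18.2  28.   83.4   0.   68.5 -21.7] F [-0.381 -0.166 -4.314] M [ 0.12  -0.093  0.021] w 0.0364605228707768 41.18626356124878
s3 bend px 35 49 px/mm [-0.445  0.24 ] diff 6786 37
```

```bash
python3 -m jog '[{"linear":[0,0,0],"roll":1},{"linear":[0,0,0],"roll":1},{"linear":[0,0,0],"roll":1},{"linear":[0,0,0],"roll":1},{"linear":[0,0,0],"roll":1},{"linear":[0,0,0],"roll":1},{"linear":[0,0,0],"roll":0},{"linear":[0,0,0],"roll":0}]'
python3 - <<'E'
from h import *
go(.552,-.0615,.119); shk('s4')
cv2.imwrite('pics/cmp.png',np.hstack([cv2.resize(cv2.imread(f'pics/s{i}.png')[20:80,:90],None,fx=2.8,fy=4,interpolation=cv2.INTER_CUBIC) for i in (1,3,4)]))
E
```

```text
time_s: 4.82
position: [0.5525, -0.0585, 0.1227]
tool_rot: [[0.447, 0.894, 0.005], [0.894, -0.447, -0.001], [0.001, 0.005, -1.0]]
ft_force: [6.3, -0.0, -4.6]
grip_width: 0.0363
gripper_force: 41.2
t 4.8167 pos [ 0.553 -0.058  0.123] units [-0.074  0.022  0.093] norm 0.12066633802245487 yang -26.58058070787747 q [-18.3  28.1  83.3   0.   68.3   8.3] F [ 6.313 -0.016 -4.59 ] M [-0.084 -1.294  0.212] w 0.03631312405105919 41.15692734718323
s4 bend px 35 49 px/mm [-0.445  0.24 ] diff 8134 57
```

View pics/cmp.png

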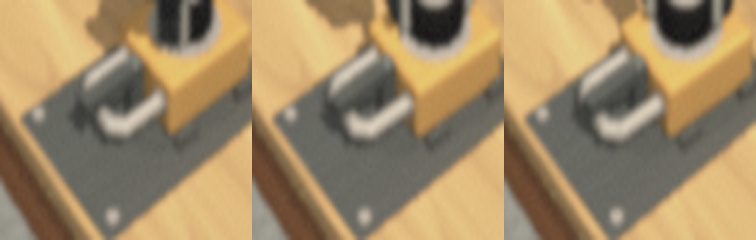

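The shackle has moved only about 1–2 px between panels (bend at about (118,128), then (112,131)), so it is not open yet. Keep turning.

```bash
python3 -m jog '[{"linear":[0,0,0],"roll":1},{"linear":[0,0,0],"roll":1},{"linear":[0,0,0],"roll":1},{"linear":[0,0,0],"roll":1},{"linear":[0,0,0],"roll":1},{"linear":[0,0,0],"roll":1},{"linear":[0,0,0],"roll":0},{"linear":[0,0,0],"roll":0}]'
python3 - <<'E'
from h import *
go(.552,-.0615,.119); shk('s5')
E
```

```text
time_s: 5.53
position: [0.5534, -0.059, 0.1232]
tool_rot: [[0.835, 0.55, 0.007], [0.55, -0.835, -0.002], [0.005, 0.006, -1.0]]
ft_force: [9.6, -2.5, -4.5]
grip_width: 0.0364
gripper_force: 41.3
t 5.5333 pos [ 0.553 -0.059  0.123] units [-0.064  0.033  0.105] norm 0.12707966940953072 yang -56.61358775190206 q [-18.3  28.1  83.3   0.   68.3  38.3] F [ 9.594 -2.519 -4.546] M [-0.355 -1.705 -0.008] w 0.03641538645544988 41.279481053352356
s5 bend px 35 49 px/mm [-0.445  0.24 ] diff 18836 174
```

Run:
```python
from h import *
r=cv2.imread('pics/s1.png');k=dict(fx=4,fy=4,interpolation=cv2.INTER_CUBIC)
t=cv2.resize(r[45:57,32:46],None,**k)
for i in range(1,6):
    m=cv2.matchTemplate(cv2.resize(cv2.imread(f'pics/s{i}.png')[35:70,20:60],None,**k),t,cv2.TM_CCOEFF_NORMED);_,v,_,l=cv2.minMaxLoc(m);print(i,v,(l[0]/4-12,l[1]/4-10))
```

```text
1 0.9998024702072144 (0.0, 0.0)
2 0.9875596165657043 (-1.25, 0.0)
3 0.9828172326087952 (-2.0, 0.75)
4 0.9825649857521057 (-2.75, 1.0)
5 0.8382394909858704 (-6.75, 4.0)
```

The shackle has sprung out: the bend shifted (-6.75,+4.0) px, which is about 13–15 mm. Release the dial, rise and align with the lock.

```bash
python3 -m jog '[{"linear":[0,0,0],"roll":0},{"linear":[0,0,0],"roll":0},{"linear":[0,0,0],"roll":0},{"linear":[0,0,-0.4],"roll":0},{"linear":[0,0,-0.7],"roll":1},{"linear":[0,0,-0.7],"roll":1},{"linear":[0,0,-0.2],"roll":0},{"linear":[0,0,0],"roll":0},{"linear":[0,0,0],"roll":0}]' 1
python3 - <<'E'
from h import *
go(.552,-.0605,.09,-66.7)
c=optics.calibration('wrist');im=optics.get_image('wrist')
np.save('w3.npy',np.array(c['T']));cv2.imwrite('pics/w3.png',im[:,:,::-1])
cv2.imwrite('pics/t3.png',optics.get_image('top')[:,:,::-1])
shk('s6')
E
```

```text
time_s: 6.33
position: [0.5504, -0.058, 0.2017]
tool_rot: [[0.918, 0.396, -0.0], [0.396, -0.918, 0.0], [-0.0, -0.0, -1.0]]
ft_force: [-0.4, -0.3, -0.4]
grip_width: 0.0855
gripper_force: 0.0
t 6.3333 pos [ 0.55  -0.058  0.202] units [0.012 0.074 2.792] norm 2.7929073745401456 yang -66.64492370056763 q [-18.3  23.5  76.7  -0.   79.8  48.4] F [-0.369 -0.256 -0.445] M [ 0.018  0.01  -0.002] w 0.08549259038688738 0.0
roll units 0.011015259886474383
s6 bend px 35 49 px/mm [-0.445  0.24 ] diff 20320 191
```

View pics/w3.png

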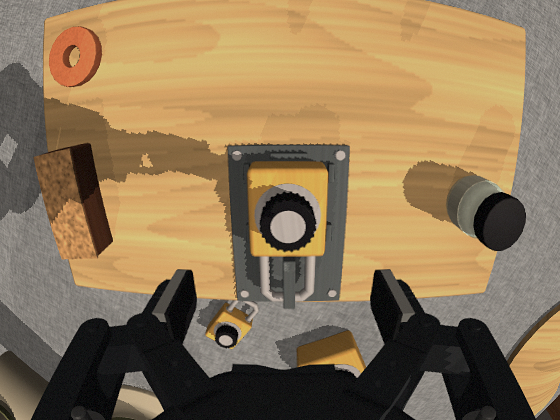

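The wrist view is aligned with the lock: dial at about (287,227), keeper at x≈288, legs at about (266,285) and (309,285), screws at (237,155), (340,155), (246,293) and (332,294).

Run:
```python
from h import *
np.set_printoptions(precision=4,suppress=True)
c=optics.calibration('wrist');c['T']=np.load('w3.npy')
im=cv2.imread('pics/w3.png')
def disc(im,x0,y0,x1,y1):
    g=im[y0:y1,x0:x1];m=((g.min(2)>140)&(g.max(2).astype(int)-g.min(2)<30)).astype(np.uint8)
    n,l,st,ce=cv2.connectedComponentsWithStats(m);i=1+st[1:,4].argmax();return ce[i]+[x0,y0],st[i]
p,st=disc(im,262,200,315,255);print(p,st)
w1=optics.calibration('wrist');w1['T']=np.load('w1.npy')
r=ray(c,p,True);print(plane(r,.138),tri(r,ray(w1,(282.5,226.3),True),ray(optics.calibration('top'),(314.1,198.6)),ray(optics.calibration('side'),(290.1,222.6))))
u=np.array([.918,.396]);v=np.array([-.396,.918]);o=np.array([.552,-.0605])
L=lambda q,z:(lambda P:(u@(P-o)*1000,v@(P-o)*1000))(plane(ray(c,q,True),z)[:2])
for n,q,z in(('dial',p,.138),('scr',(237,155),.084),('scr',(340,155),.084),('scr',(246,293),.084),('scr',(332,294),.084),('legL',(266,285),.101),('legR',(309,285),.101),('bodyFL',(250,252),.116),('bodyFR',(324,252),.116),('bodyBL',(250,165),.116),('bodyBR',(327,165),.116),('bend',(287,298),.101)):print(n,L(q,z))
```

```text
[287.6466 226.5077] [  9  11  34  32 849]
[ 0.5509 -0.0616  0.138 ] (array([ 0.5516, -0.0613,  0.1385]), [np.float64(0.0004373697949101904), np.float64(0.0011167394874404411), np.float64(0.0017526117478006034), np.float64(0.0008454409558372536)])
dial (np.float64(-1.41953247442809), np.float64(-0.5872967332392869))
scr (np.float64(38.94145631268974), np.float64(40.010570758635))
scr (np.float64(39.091437825463316), np.float64(-44.06449316818809))
scr (np.float64(-93.36697191258335), np.float64(38.11411877520266))
scr (np.float64(-94.93893237040984), np.float64(-44.88516782056799))
legL (np.float64(-72.86454716888251), np.float64(17.56080829257775))
legR (np.float64(-72.98978749605747), np.float64(-20.443463957080862))
bodyFL (np.float64(-32.36970079467718), np.float64(28.59717125432185))
bodyFR (np.float64(-32.473436489304135), np.float64(-29.83425154291761))
bodyBL (np.float64(37.05392208266132), np.float64(26.26066581248448))
bodyBR (np.float64(37.13077801702584), np.float64(-29.081456453572887))
bend (np.float64(-86.95183607350504), np.float64(-1.0640400739402103))
```

```bash
python3 -m jog '[{"linear":[-0.4,0.05,0],"roll":0},{"linear":[-0.6,0.05,0.3],"roll":0},{"linear":[-0.36,0,0.6],"roll":0},{"linear":[0,0,0.8],"roll":0},{"linear":[0,0,0.7],"roll":0},{"linear":[0,0,0.3],"roll":0},{"linear":[0,0,0],"roll":0},{"linear":[0,0,0],"roll":0}]'
python3 -c "
from h import *
go(.502,-.0834,.09,-66.7)"
```

```text
time_s: 7.15
position: [0.5021, -0.0832, 0.0935]
tool_rot: [[0.919, 0.395, -0.002], [0.395, -0.919, 0.001], [-0.001, -0.001, -1.0]]
ft_force: [0.3, -0.1, 0.5]
grip_width: 0.0852
gripper_force: 0.0
t 7.15 pos [ 0.502 -0.083  0.094] units [-0.004  0.005  0.088] norm 0.0879417088952435 yang -66.72505030837246 q [-22.8  26.4  92.6  -0.   61.1  44. ] F [ 0.278 -0.101  0.491] M [-0.001  0.013  0.021] w 0.0852016639478859 0.0
roll units -0.005010061674491339
```

```bash
python3 -m jog '[{"linear":[0,0,0.08],"roll":0},{"linear":[0,0,0],"roll":0},{"linear":[0,0,0],"roll":0},{"linear":[0,0,0],"roll":0},{"linear":[0,0,0],"roll":0},{"linear":[0,0,0],"roll":0},{"linear":[0,0,0],"roll":0},{"linear":[0,0,0],"roll":0}]' -1 40
python3 -c "
from h import *
go(.502,-.0834,.09,-66.7)"
```

```text
time_s: 7.82
position: [0.5026, -0.0832, 0.0918]
tool_rot: [[0.919, 0.395, 0.001], [0.395, -0.919, -0.0], [0.001, 0.001, -1.0]]
ft_force: [-1.4, 1.1, 6.3]
grip_width: 0.0465
gripper_force: 40.2
t 7.8167 pos [ 0.503 -0.083  0.092] units [-0.016 -0.002  0.045] norm 0.047990620213681265 yang -66.7289400172538 q [-22.7  26.5  92.8   0.   60.6  44. ] F [-1.442  1.137  6.32 ] M [0.23  0.237 0.084] w 0.04652989824589717 40.219441652297974
roll units -0.0057880034507604705
```

```bash
python3 -m jog '[{"linear":[-0.06,0,0],"roll":0},{"linear":[-0.06,0,0],"roll":0},{"linear":[-0.06,0,0],"roll":0},{"linear":[-0.06,0,0],"roll":0},{"linear":[-0.06,0,0],"roll":0},{"linear":[-0.06,0,0],"roll":0},{"linear":[-0.04,0,0],"roll":0},{"linear":[0,0,0],"roll":0},{"linear":[0,0,0],"roll":0},{"linear":[0,0,0],"roll":0}]'
python3 - <<'E'
from h import *
go(.4882,-.0893,.09,-66.7);shk('s7')
E
```

```text
time_s: 8.65
position: [0.4896, -0.0892, 0.0916]
tool_rot: [[0.919, 0.394, 0.006], [0.394, -0.919, 0.001], [0.005, 0.002, -1.0]]
ft_force: [10.2, 8.0, 4.8]
grip_width: 0.0461
gripper_force: 40.6
t 8.65 pos [ 0.49  -0.089  0.092] units [-0.035 -0.011  0.041] norm 0.054802833243864715 yang -66.77547313148983 q [-24.1  25.5  94.8   0.2  59.5  42.6] F [10.169  8.003  4.794] M [ 1.313 -1.662  0.045] w 0.04612367486590675 40.56984543800354
roll units -0.015094626297965874
s7 bend px 35 49 px/mm [-0.445  0.24 ] diff 40932 402
```

```bash
python3 -m jog '[{"linear":[-0.05,0,0],"roll":0},{"linear":[-0.05,0,0],"roll":0},{"linear":[0,0,0],"roll":0},{"linear":[0,0,0],"roll":0},{"linear":[0,0,0],"roll":0}]'
python3 - <<'E'
from h import *
go(.4882,-.0893,.09,-66.7);shk('s8')
r=cv2.imread('pics/s1.png');cv2.imwrite('pics/cmp2.png',np.hstack([cv2.resize(cv2.imread(f'pics/s{i}.png'),None,fx=3.5,fy=3.5,interpolation=cv2.INTER_CUBIC) for i in (6,8)]))
E
```

```text
time_s: 9.12
position: [0.4894, -0.0894, 0.0919]
tool_rot: [[0.919, 0.394, 0.014], [0.394, -0.919, 0.003], [0.014, 0.003, -1.0]]
ft_force: [29.9, 20.4, -2.3]
grip_width: 0.0463
gripper_force: 42.4
t 9.1167 pos [ 0.489 -0.089  0.092] units [-0.027 -0.014  0.047] norm 0.05629297648271473 yang -66.81425595003313 q [-24.3  25.3  95.1   0.6  58.9  42.3] F [29.907 20.394 -2.292] M [ 3.365 -4.634  0.143] w 0.04627653727606993 42.40528643131256
roll units -0.022851190006625187
s8 bend px 35 49 px/mm [-0.445  0.24 ] diff 41557 407
```

View pics/cmp2.png

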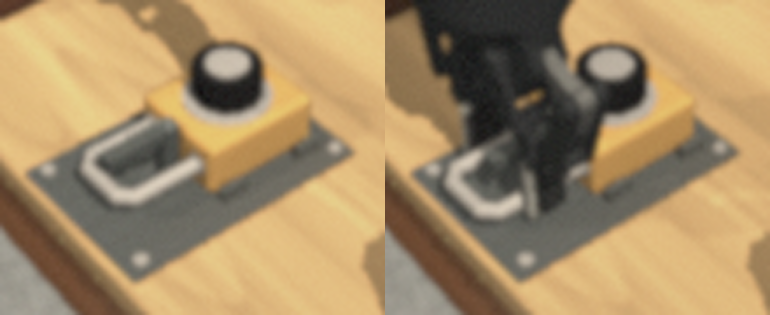

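The right panel shows the shackle well out, at its stop (36 N with no further motion), and the body still seated. Relax, release, rise and slide back over the body.

```bash
python3 -m jog '[{"linear":[0.07,0,0],"roll":0},{"linear":[0.06,0,0],"roll":0},{"linear":[0,0,0],"roll":0}]'
python3 -m jog '[{"linear":[0,0,0],"roll":0},{"linear":[0,0,0],"roll":0},{"linear":[0,0,0],"roll":0},{"linear":[0,0,0],"roll":0},{"linear":[0,0,-0.3],"roll":0},{"linear":[0,0,-0.3],"roll":0},{"linear":[0,0,-0.2],"roll":0},{"linear":[0,0,0],"roll":0}]' 1
python3 -c "
from h import *
go(.5488,-.0632,.092,-66.7)"
```

```text
time_s: 9.42
position: [0.4897, -0.0891, 0.0916]
tool_rot: [[0.919, 0.395, 0.002], [0.395, -0.919, -0.001], [0.002, 0.002, -1.0]]
ft_force: [2.5, 3.5, 9.5]
grip_width: 0.0463
gripper_force: 43.4
time_s: 10.08
position: [0.4893, -0.0894, 0.1242]
tool_rot: [[0.919, 0.395, 0.002], [0.395, -0.919, -0.001], [0.002, 0.002, -1.0]]
ft_force: [-0.3, -0.2, 1.8]
grip_width: 0.0852
gripper_force: 0.0
t 10.0833 pos [ 0.489 -0.089  0.124] units [ 1.625 -0.016  0.806] norm 1.8142607692826878 yang -66.74702644248856 q [-24.   23.   92.3  -0.   64.6  42.7] F [-0.298 -0.2    1.85 ] M [-0.036 -0.024  0.027] w 0.08521433942976618 0.0
roll units -0.009405288497711694
```

```bash
python3 -m jog '[{"linear":[0.3,0,0],"roll":0},{"linear":[0.5,-0.01,0],"roll":0},{"linear":[0.5,-0.01,0],"roll":0},{"linear":[0.32,0,0],"roll":0},{"linear":[0,0,0.3],"roll":0},{"linear":[0,0,0.3],"roll":0},{"linear":[0,0,0.2],"roll":0},{"linear":[0,0,0],"roll":0},{"linear":[0,0,0],"roll":0}]'
python3 - <<'E'
from h import *
go(.5488,-.0632,.092,-66.7)
a=optics.get_image('wrist')[:,:,::-1][80:,120:450]
b=cv2.resize(optics.get_image('side')[:,:,::-1][190:290,200:330],None,fx=3,fy=3.4,interpolation=cv2.INTER_CUBIC)
cv2.imwrite('pics/w4.png',np.hstack([a,b]))
E
```

```text
time_s: 10.83
position: [0.5477, -0.0628, 0.0905]
tool_rot: [[0.919, 0.395, -0.001], [0.395, -0.919, 0.0], [-0.001, -0.001, -1.0]]
ft_force: [0.6, 0.2, 0.2]
grip_width: 0.0854
gripper_force: 0.0
t 10.8333 pos [ 0.548 -0.063  0.091] units [ 0.021  0.019 -0.037] norm 0.046853789332839735 yang -66.7603461862784 q [-18.8  30.1  86.   -0.   64.   47.9] F [0.56  0.18  0.152] M [-0.028  0.03   0.025] w 0.0854436283663754 0.0
roll units -0.0120692372556789
```

View pics/w4.png

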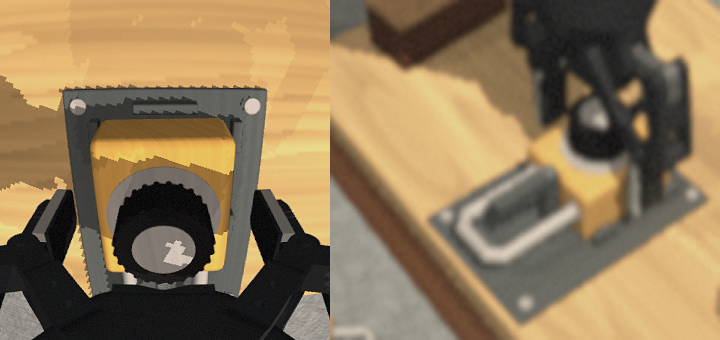

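The fingers straddle the body between the lips, and the shackle is out. Close.

```bash
python3 -m jog '[{"linear":[0.03,0.02,0],"roll":0},{"linear":[0,0,0],"roll":0},{"linear":[0,0,0],"roll":0},{"linear":[0,0,0],"roll":0},{"linear":[0,0,0],"roll":0},{"linear":[0,0,0],"roll":0},{"linear":[0,0,0],"roll":0},{"linear":[0,0,0],"roll":0}]' -1 80
python3 -m jog '[{"linear":[0,0,-0.05],"roll":0},{"linear":[0,0,-0.1],"roll":0},{"linear":[0,0,-0.1],"roll":0},{"linear":[0,0,-0.1],"roll":0},{"linear":[0,0,-0.1],"roll":0},{"linear":[0,0,0],"roll":0}]'
python3 -c "
from h import *
go(.5488,-.0632,.23,-66.7);shk('s9')"
```

```text
time_s: 11.6
position: [0.5499, -0.0632, 0.0919]
tool_rot: [[0.919, 0.395, 0.002], [0.395, -0.919, -0.0], [0.001, 0.001, -1.0]]
ft_force: [-0.2, 0.4, 6.0]
grip_width: 0.0584
gripper_force: 87.3
time_s: 12.1
position: [0.5497, -0.0631, 0.1099]
tool_rot: [[0.919, 0.395, 0.001], [0.395, -0.919, -0.0], [0.001, 0.001, -1.0]]
ft_force: [2.6, 1.6, -2.8]
grip_width: 0.0585
gripper_force: 87.4
t 12.1 pos [ 0.55  -0.063  0.11 ] units [-0.018 -0.004 -3.003] norm 3.002947004264072 yang -66.74115486372429 q [-18.8  28.8  84.5  -0.   66.6  47.9] F [ 2.64   1.628 -2.77 ] M [ 0.222 -0.363 -0.024] w 0.05850840176020563 87.35154032707214
roll units -0.008230972744857467
s9 bend px 35 49 px/mm [-0.445  0.24 ] diff 28542 260
```

```bash
python3 -m jog '[{"linear":[0,0,-0.15],"roll":0},{"linear":[0,0,-0.25],"roll":0},{"linear":[0,0,-0.3],"roll":0},{"linear":[0,0,-0.3],"roll":0},{"linear":[0,0,-0.35],"roll":0},{"linear":[0,0,-0.35],"roll":0},{"linear":[0,0,-0.35],"roll":0},{"linear":[0,0,-0.35],"roll":0},{"linear":[0,0,-0.35],"roll":0},{"linear":[0,0,-0.3],"roll":0},{"linear":[0,0,-0.2],"roll":0},{"linear":[0,0,-0.1],"roll":0}]'
python3 -m jog '[{"linear":[0,0,0],"roll":0},{"linear":[0,0,0],"roll":0},{"linear":[0,0,0],"roll":0},{"linear":[0,0,0],"roll":0},{"linear":[0,0,0],"roll":0},{"linear":[0,0,0],"roll":0}]'
python3 - <<'E'
from h import *
go(.5488,-.0632,.23,-66.7)
a=optics.get_image('top')[:,:,::-1][90:300,170:430]
b=optics.get_image('side')[:,:,::-1][60:340,180:450]
cv2.imwrite('pics/f.png',np.hstack([cv2.resize(a,(400,323)),cv2.resize(b,(400,323))]))
E
```

```text
time_s: 13.15
position: [0.5492, -0.0632, 0.2438]
tool_rot: [[0.919, 0.395, 0.0], [0.395, -0.919, -0.001], [-0.0, 0.001, -1.0]]
ft_force: [0.0, 0.4, -3.8]
grip_width: 0.058
gripper_force: 87.8
time_s: 13.65
position: [0.5494, -0.063, 0.2426]
tool_rot: [[0.919, 0.395, -0.001], [0.395, -0.919, 0.0], [-0.001, -0.0, -1.0]]
ft_force: [-0.5, -0.2, -3.9]
grip_width: 0.0583
gripper_force: 87.8
t 13.65 pos [ 0.549 -0.063  0.243] units [-0.014 -0.001  0.315] norm 0.31506420302122745 yang -66.74521249271302 q [-18.8  21.7  72.6  -0.   85.7  47.9] F [-0.51  -0.19  -3.876] M [-0.013 -0.052 -0.023] w 0.058329839762827254 87.8177797794342
roll units -0.009042498542603994
```

View pics/f.png

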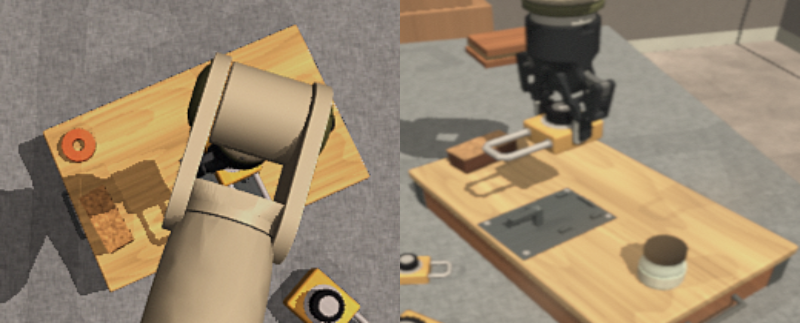

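The lock hangs level and well above the hasp with its shackle open, and its measured weight of 3.9 N fits. The things on the lid are where they were. Hand in.

```bash
python3 -c "
from rig import env
print(env.close_job())"
```

```text
the job is handed in; nothing more can be done
None
```

The job is handed in: I turned the dial about 120° to the open notch, pulled the shackle to its stop, and lifted the lock off by its body, holding it level about 15 cm above the hasp plate with the shackle open and the things on the lid unmoved; the hand-in gave no verdict.

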